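Find the push-button that still snaps and fit it to the control box

ROBOT

A 6-joint arm with a two-finger parallel gripper is mounted at the origin on the work surface; the furniture and walls round the work are solid. World frame = base frame: x ahead of the robot, y to its left, z up, the work surface at z = 0. Lengths are in m, angles in rad, forces in N, time in s.
With the tool pointing down it reaches from about 0.375 to 0.9 m from the base axis. Payload 3.1 kg.
Tool frame: the origin (TCP) lies midway between the tips of the shut fingers; the grasp point (between the pads) lies 19 mm behind it; z points along the fingers, y is the line along which they close (so a half turn about z gives the same grasp; the last joint's range is limited). The gripper opens to 87 mm and grips with 3 to 60 N. Pads are 19 mm wide; open, the fingers measure 117 mm over their backs; the gripper's body (75 mm by 190 mm) begins 51 mm behind the grasp point.
Start: joints at [1.139, 0.527, 1.433, -0, 1.181, -0.178], TCP at [0.156, 0.605, 0.223] pointing down, gripper open.
Joint ranges: [-3.08, 3.08], [-0.75, 2.2], [0.22, 2.44], [-1.43, 4.57], [0, 2.65], [-2.85, 2.85]. Speed limits (rad/s): [2.79, 2.79, 3.14, 3.14, 3.14, 3.14].

INTERFACE

Orientations are given as a rotation vector (axis times angle).
In Python, from workcell import telemetry, cams, ticket gives the robot as it stands.
- The arm moves only by the tool arm_command, never from a script. Its argument "targets" is one flat list of numbers, 7 for each row, row after row: the shift along the world's x, y, z scaled (see below), then the turn, a rotation vector about the world's x, y, z scaled (see below), then the closure, from -1 (fully open) to 1 (shut). A call has 1 to 5 rows; each row shifts and turns the commanded pose from where the row before left it; what a row does not reach is not made up. The controller multiplies each number of a shift by 25 mm and each number of a turn by 4 degrees. A row lasts 1/12 s, in which the tool goes at most 41.7 mm and 7.16 degrees, less where a joint would pass 70% of its speed; a pose out of reach is approached as far as the arm can. A call with a number of a shift or a turn outside -1 to 1 is refused whole. A call with a gripper value outside its range is refused whole. The fingers move at their own pace and stop on an object; "squeeze" is the grip in N (left out, the last holds). Time passes only in rows, so rows that do not move let the fingers close. It gives the time, the measured TCP pose, the force, the opening and the grip force at its end, in the units of the state.
- telemetry.read_state(): the state, without advancing time (a new reading comes with each control period).
- cams.grab_frame(name): name is "side" or "top" or "wrist"; returns a dict with "image" (400x640x3 uint8, blue, green, red), "K" (3x3 intrinsics, pixels), "world_from_camera" (4x4, takes a point from camera to world coordinates); the wrist camera has in their place "hand_eye" (4x4, takes a point from camera to tool coordinates, whose origin is the TCP and whose axes are the flange's). Camera axes: x right, y down, z forward; pixel columns grow to the right and rows downward; lengths in m; the calibration is good to about 2 mm. The wrist camera is an equidistant fisheye: a pixel r from the principal point sees the ray r / f radians off the axis. A picture is of the moment at which its call begins: read the wrist's pose just before it. There is no depth.
- ticket.close_job(): hands the job in; it is judged then, once.
The state is a dict: "time_s": time; "qpos": joint angles; "qd": joint speeds; "joint_torque": joint torques, N m; "eef_pos": TCP position; "tcp_rot": TCP orientation; "force": force on the tool from outside, world axes, zero at the start; "wrist_torque": the same for the moment, N m; "width": finger opening in m; "gripper_force": force on a finger pad.
Only numpy, scipy, OpenCV 4.12 (cv2) and the standard library are available. Lean on these libraries where they do the work, as an engineer would, in place of code of your own. Each camera call takes 0.05 s, during which the arm holds its last target. There are 200 camera calls.

TASK

Of the three push-button switches standing in the nest two are worn and stay soft when pressed; one still snaps over. Press their caps straight down where they stand, one at a time, never with more than 20 N, until you have felt which one snaps; fit only that switch, upright and fully home, in the empty well of the control box, and press its cap there past the snap so that it closes the contact below, then let go. Leave the soft switches in the nest, and do not disturb the bottle, tape or forceps.

Things in the scene. Friction and masses are not known exactly. Their poses are not given: they have to be found in the camera images.
- key_a_mid (a point): centre (half-way up) of one of three switches that look alike: grey block 36 x 36 mm, 38 mm tall, 200 g, brass terminals on two sides, on top a steel collar 30 mm across, 3 mm high, and a round black cap. x, y along the block's sides, z up. Stands loose in a pocket of the nest; which of the three is the good one is not known.
- cap_a: round black cap of switch a, 22 mm across; origin: centre of its top, 32 mm above the switch's centre when released; sprung, 5 mm travel straight down to a hard stop. Good: force climbs to 5 N near 2 mm, snaps over, falls to 1 N near 3.9 mm, climbs again to 3 N at the stop. Soft: climbs steadily, never falls, to 2 or 4 N at the stop. Exactly one of the three is good.
- key_b_mid (a point): centre (half-way up) of one of three switches that look alike: grey block 36 x 36 mm, 38 mm tall, 200 g, brass terminals on two sides, on top a steel collar 30 mm across, 3 mm high, and a round black cap. x, y along the block's sides, z up. Stands loose in a pocket of the nest; which of the three is the good one is not known.
- cap_b: round black cap of switch b, 22 mm across; origin: centre of its top, 32 mm above the switch's centre when released; sprung, 5 mm travel straight down to a hard stop. Good: force climbs to 5 N near 2 mm, snaps over, falls to 1 N near 3.9 mm, climbs again to 3 N at the stop. Soft: climbs steadily, never falls, to 2 or 4 N at the stop. Exactly one of the three is good.
- key_c_mid (a point): centre (half-way up) of one of three switches that look alike: grey block 36 x 36 mm, 38 mm tall, 200 g, brass terminals on two sides, on top a steel collar 30 mm across, 3 mm high, and a round black cap. x, y along the block's sides, z up. Stands loose in a pocket of the nest; which of the three is the good one is not known.
- cap_c: round black cap of switch c, 22 mm across; origin: centre of its top, 32 mm above the switch's centre when released; sprung, 5 mm travel straight down to a hard stop. Good: force climbs to 5 N near 2 mm, snaps over, falls to 1 N near 3.9 mm, climbs again to 3 N at the stop. Soft: climbs steadily, never falls, to 2 or 4 N at the stop. Exactly one of the three is good.
- nest: fixed aluminium block 56 mm (x) x 206 mm (y), 15 mm high, origin at the centre of its underside; three square pockets 39 mm wide, 10 mm deep (floor 5 mm above the worktop, a clearance hole in it), at y = -75, 0 and +75 mm of it; one switch stands in each, so its upper 28 mm stand free above the rim
- well (a point): centre of the floor of the empty square well in the fixed grey control box (76 x 76 mm, 20 mm high; steel gland stub on its +x side); floor 9 mm above the worktop, well 38.5 mm square, 11 mm deep, mouth slightly chamfered; x, y run along the well's sides, z up. Seated fully home, a switch's centre is 19 mm above this point, sides parallel to the well's, any of four ways round
- contact (a joint): small brass contact, 10 mm across, in a hole in the middle of the well's floor: how far it is pushed down (m), 0 when released; light spring. The plunger of the good switch, once seated and pressed past its snap, pushes it down 1 to 4 mm; a soft switch's plunger no longer reaches it
- reagent: bystander: small white bottle with a green cap, 26 mm across, 52 mm tall, origin at the centre of its underside
- tape_roll: bystander: beige roll of tape lying flat, 58 mm across, 18 mm high, origin at the centre of its underside
- forceps: bystander: steel forceps lying flat, 17 x 118 x 9 mm (long along y), origin at the centre of its underside

How it is judged:
On the way, in this order (a step that is already met when the one before it is completed fails the run):
1. a cap is pressed more than 2.4 mm down (past where a good one snaps) while all switches stand in the nest ((z of cap_a in the frame of key_a_mid below 0.0296 m or z of cap_b in the frame of key_b_mid below 0.0296 m or z of cap_c in the frame of key_c_mid below 0.0296 m) and distance of each of key_a_mid, key_b_mid, key_c_mid from where it was at the start of the episode below 0.006 m), for 0.1 s.
2. with a switch fully home in the well, its cap is pressed past the snap, so that the contact below is pushed down more than 1 mm (((horizontal distance between key_a_mid and well below 0.0025 m and z of key_a_mid in the frame of well between 0.0175 and 0.0205 m and angle between key_a_mid's own z axis and vertical below 0.06 rad and z of cap_a in the frame of key_a_mid below 0.0296 m) or (horizontal distance between key_b_mid and well below 0.0025 m and z of key_b_mid in the frame of well between 0.0175 and 0.0205 m and angle between key_b_mid's own z axis and vertical below 0.06 rad and z of cap_b in the frame of key_b_mid below 0.0296 m) or (horizontal distance between key_c_mid and well below 0.0025 m and z of key_c_mid in the frame of well between 0.0175 and 0.0205 m and angle between key_c_mid's own z axis and vertical below 0.06 rad and z of cap_c in the frame of key_c_mid below 0.0296 m)) and value of joint contact above 0.001 m), for 0.1 s.
At the end, for the whole second after the job is handed in: The switch that closed the contact stands upright (0.06 rad) and fully home in the well (centred within 2.5 mm, down within 1.5 mm), at rest, cap released (contact under 0.8 mm); the other two are still in their pockets (within 6 mm of where they stood) (((horizontal distance between key_a_mid and well below 0.0025 m and z of key_a_mid in the frame of well between 0.0175 and 0.0205 m and angle between key_a_mid's own z axis and vertical below 0.06 rad and linear speed of cap_a below 0.02 m/s and distance of each of key_b_mid, key_c_mid from where it was at the start of the episode below 0.006 m) or (horizontal distance between key_b_mid and well below 0.0025 m and z of key_b_mid in the frame of well between 0.0175 and 0.0205 m and angle between key_b_mid's own z axis and vertical below 0.06 rad and linear speed of cap_b below 0.02 m/s and distance of each of key_a_mid, key_c_mid from where it was at the start of the episode below 0.006 m) or (horizontal distance between key_c_mid and well below 0.0025 m and z of key_c_mid in the frame of well between 0.0175 and 0.0205 m and angle between key_c_mid's own z axis and vertical below 0.06 rad and linear speed of cap_c below 0.02 m/s and distance of each of key_a_mid, key_b_mid from where it was at the start of the episode below 0.006 m)) and value of joint contact below 0.0008 m); the robot touches nothing.
It fails at once if a cap is pressed with more than 20 N (contact force between anything else and cap_a above 20 N or contact force between anything else and cap_b above 20 N or contact force between anything else and cap_c above 20 N).
It fails at once if more than one switch is taken out of its pocket (moved more than 10 mm) (distance of each of key_a_mid, key_b_mid from where it was at the start of the episode above 0.01 m or distance of each of key_a_mid, key_c_mid from where it was at the start of the episode above 0.01 m or distance of each of key_b_mid, key_c_mid from where it was at the start of the episode above 0.01 m).
It fails at once if the bottle, tape roll or forceps is moved more than 15 mm (distance of any of reagent, tape_roll, forceps from where it was at the start of the episode above 0.015 m).
It also fails if it takes over 72 s, if anything falls off the work surface, if the arm or the gripper's body presses on something with over 40 N, if the wrist force passes 120 N, or if a joint passes its speed limit or range.

## Working session

There is one attempt and no reset: what is moved stays moved. The work goes in short steps, Python scripts to look and compute and a tool call to move; the robot and the scene stay as the last step left them, time stands still between calls to the robot, and variables do not carry over. Pictures are saved under pics/ and viewed, at most 10 in all, crops included, and the job is handed in when it is done.

Besides the shell and the picture viewer there is one more tool, called after "Request:" by a JSON object that holds its "method" and its "body". arm_command: Moves the arm, as the interface text tells. Its arguments: {"type":"object","properties":{"targets":{"type":"array"},"squeeze":{"type":"number"}},"required":["targets"]}

```bash
mkdir -p pics; ls
python3 - <<'E'
from workcell import telemetry,cams
import cv2,numpy as np
s=telemetry.read_state();print(s)
a=[]
for n in("top","side","wrist"):
    f=cams.grab_frame(n);cv2.imwrite(f"pics/{n}0.png",f["image"]);np.savez(f"pics/{n}0.npz",**f)
    print(n,f["K"],f.get("world_from_camera",f.get("hand_eye")))
E
```

```text
pics
{'time_s': 0.0, 'qpos': array([ 1.13947517e+00,  5.28466983e-01,  1.43391884e+00, -2.19657688e-06,
        1.18141242e+00, -1.78493879e-01]), 'qd': array([ 0.00011697,  0.00061069,  0.00104713, -0.00012268, -0.00087385,
       -0.00148614]), 'joint_torque': array([-4.05590499e-04, -4.40044641e+01, -1.76587307e+01,  6.31407439e-02,
        5.83623501e-02, -1.68936181e-04]), 'eef_pos': array([0.15598961, 0.60444842, 0.22156589]), 'tcp_rot': array([-0.39599851, -3.11586761,  0.00330499]), 'force': array([-0.13043548, -0.25365492, -0.63349497]), 'wrist_torque': array([-0.02321631, -0.02384734, -0.0438275 ]), 'gripper_force': 0.0, 'width': 0.08722063803237666}
top [[426.10914028   0.         313.80209879]
 [  0.         426.10914028 207.93730458]
 [  0.           0.           1.        ]] [[-0.00428357 -0.99856683  0.05334729  0.39003917]
 [-0.99988762  0.00351061 -0.01457451  0.00901319]
 [ 0.01436634 -0.05340372 -0.99846965  1.08686291]
 [ 0.          0.          0.          1.        ]]
side [[414.18666404   0.         315.20210534]
 [  0.         414.18666404 192.43645649]
 [  0.           0.           1.        ]] [[ 0.66043355 -0.40468121  0.63250348 -0.17632869]
 [-0.75067472 -0.37574416  0.54341862 -0.57786024]
 [ 0.01774818 -0.83369626 -0.551938    0.6308714 ]
 [ 0.          0.          0.          1.        ]]
wrist [[309.70691629   0.         325.08319582]
 [  0.         309.70691629 200.55849136]
 [  0.           0.           1.        ]] [[ 4.04580244e-04 -9.59794957e-01 -2.80701756e-01  7.77313251e-02]
 [ 9.99999373e-01  6.81341067e-04 -8.88372530e-04  1.92415854e-04]
 [ 1.04390911e-03 -2.80701221e-01  9.59794632e-01 -1.61489266e-01]
 [ 0.00000000e+00  0.00000000e+00  0.00000000e+00  1.00000000e+00]]
```

View pics/top0.png

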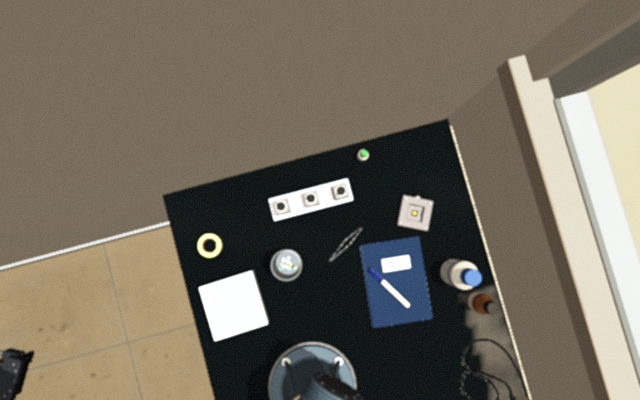

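View pics/side0.png

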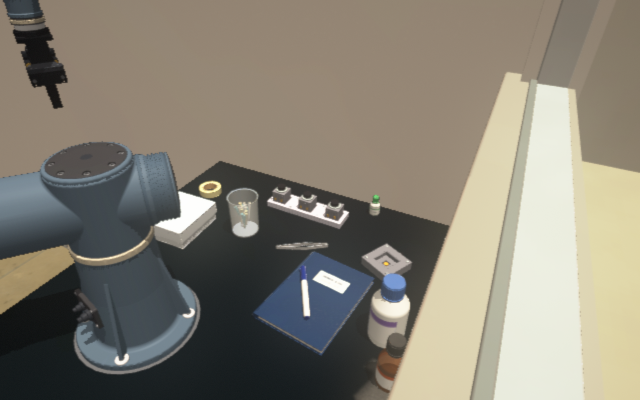

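The top view shows the caps near (281,206), (311,199) and (341,190), the well at (414,213), and the nest tilted about 14°. Next to the nest are the bottle at (363,155), the forceps at (346,244) and a glass at (286,264). The side view agrees.

```bash
cat > h.py <<'E'
import numpy as np,cv2
from scipy.spatial.transform import Rotation as R
def ray(f,u,v,T=None):
    K=f["K"];x=(u-K[0,2])/K[0,0];y=(v-K[1,2])/K[1,1]
    if T is None: T=f["world_from_camera"];d=np.array([x,y,1.])
    else:
        r=np.hypot(x,y);k=np.sin(r)/r if r>1e-9 else 1.;d=np.array([x*k,y*k,np.cos(r)])
    return T[:3,3],T[:3,:3]@d
def onz(o,d,z): return o+d*(z-o[2])/d[2]
def wristT(s,f):
    T=np.eye(4);T[:3,:3]=R.from_rotvec(s["tcp_rot"]).as_matrix();T[:3,3]=s["eef_pos"];return T@f["hand_eye"]
E
python3 - <<'E'
from h import *
f=dict(np.load("pics/top0.npz"));im=f["image"];g=im.max(2)
for u,v in((281,206),(311,199),(341,190)):
    p=(g[v-8:v+9,u-8:u+9]<70).astype(np.uint8)
    n,l,st,c=cv2.connectedComponentsWithStats(p);
    for i in range(1,n):
        if st[i,4]>15:
            uu,vv=c[i]+[u-8,v-8];print(uu,vv,st[i,4],onz(*ray(f,uu,vv),.056))
m=((g>130)).astype(np.uint8)
cs,_=cv2.findContours(m[:240],cv2.RETR_EXTERNAL,cv2.CHAIN_APPROX_NONE)
for c in cs:
    if 300<cv2.contourArea(c)<6000:
        r=cv2.minAreaRect(c);b=cv2.boxPoints(r);M=[onz(*ray(f,*q),.017)[:2] for q in b]
        if 200<r[0][0]<450:print(r,np.round(M,4).tolist(),np.mean(M,0),np.degrees(np.arctan2(*(M[1]-M[0])[::-1])))
y=(im[195:230,400:430].astype(int));w=(y[...,2]-y[...,0]>50);vv,uu=np.nonzero(w);print(onz(*ray(f,uu.mean()+400,vv.mean()+195),.009),w.sum())
big=cv2.resize(im[140:260,180:450],None,fx=2.9,fy=2.9,interpolation=cv2.INTER_CUBIC);cv2.imwrite("pics/crop.png",big)
E
```

```text
((415.25091552734375, 211.82830810546875), (31.02190399169922, 32.496212005615234), 10.619654655456543) [[0.4036, -0.2158], [0.4842, -0.2322], [0.4695, -0.3093], [0.3889, -0.2926]] [ 0.43655811 -0.26246647] -11.480007221234466
((310.4356384277344, 199.14910888671875), (24.481063842773438, 83.73180389404297), 75.20323944091797) [[0.4726, 0.1114], [0.5262, -0.0928], [0.4661, -0.1081], [0.4131, 0.0956]] [0.46949656 0.00151039] -75.30846846376538
[ 0.43459536 -0.26124552  0.009     ] 24
```

View pics/crop.png

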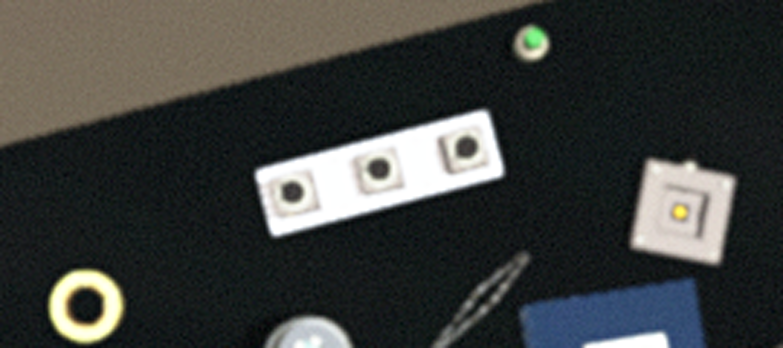

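The crop puts the caps at top-image (280.7,206.2), (310.7,198.3) and (340.7,191), and the contact near (414,213). The nest is yawed about +14.7° and the well about −11.5°. I'll move over to the first switch and turn to the nest's yaw on the way.

Request:
{"method": "arm_command", "body": {"targets": [0.54,-0.97,0,0,0,0.36,-1,0.54,-0.97,0,0,0,0.36,-1,0.54,-0.97,0,0,0,0.36,-1,0.54,-0.97,0,0,0,0.36,-1,0.54,-0.97,0,0,0,0.36,-1]}}

```text
time_s: 0.57
eef_pos: [0.224, 0.4826, 0.2223]
tcp_rot: [-0.197, -3.135, 0.001]
force: [0.8, 0.1, -0.9]
width: 0.0867
gripper_force: 0.0
```

Request:
{"method": "arm_command", "body": {"targets": [0.54,-0.97,0,0,0,0.36,-1,0.54,-0.97,0,0,0,0.36,-1,0.54,-0.97,0,0,0,0.36,-1,0.54,-0.97,0,0,0,0.36,-1,0.54,-0.97,0,0,0,0.36,-1]}}

```text
time_s: 0.98
eef_pos: [0.2916, 0.3613, 0.2224]
tcp_rot: [0.0, -3.141, 0.0]
force: [-0.8, 0.1, 0.2]
width: 0.087
gripper_force: 0.0
```

Request:
{"method": "arm_command", "body": {"targets": [0.54,-0.97,0,0,0,0.36,-1,0.54,-0.97,0,0,0,0.36,-1,0.54,-0.97,0,0,0,0.36,-1,0.54,-0.97,0,0,0,0.36,-1,0.54,-0.97,0,0,0,0.36,-1]}}

```text
time_s: 1.4
eef_pos: [0.3591, 0.2401, 0.2225]
tcp_rot: [0.197, -3.135, 0.0]
force: [-0.7, 1.1, 0.8]
width: 0.0871
gripper_force: 0.0
```

Request:
{"method": "arm_command", "body": {"targets": [0.54,-0.97,0,0,0,0.36,-1,0.54,-0.97,0,0,0,0.36,-1,0.54,-0.97,0,0,0,0.36,-1,0.54,-0.97,0,0,0,0.36,-1,0.54,-0.97,0,0,0,0.36,-1]}}

```text
time_s: 1.82
eef_pos: [0.4266, 0.1188, 0.2225]
tcp_rot: [0.393, -3.117, -0.0]
force: [0.8, 0.0, -0.9]
width: 0.087
gripper_force: 0.0
```

Request:
{"method": "arm_command", "body": {"targets": [0.54,-0.97,0,0,0,0.1,1,0.3,-0.97,0,0,0,0,1,0,0,0,0,0,0,1,0,0,0,0,0,0,1,0,0,0,0,0,0,1]}}

```text
time_s: 2.23
eef_pos: [0.4466, 0.0719, 0.2223]
tcp_rot: [0.401, -3.115, -0.001]
force: [0.3, -1.0, 0.2]
width: 0.0615
gripper_force: 0.0
```

Run:
```python
from h import *
from workcell import telemetry,cams
s=telemetry.read_state();f=cams.grab_frame("wrist");cv2.imwrite("pics/w1.png",f["image"]);np.savez("pics/w1.npz",**f,T=wristT(s,f))
print(s["time_s"],s["eef_pos"],s["tcp_rot"],s["force"],s["width"],R.from_rotvec(s["tcp_rot"]).as_matrix())
```

```text
2.2333 [0.44655661 0.07192782 0.22228301] [ 4.01213528e-01 -3.11461202e+00 -1.14424076e-03] [ 0.30174149 -1.01728364  0.19443518] 0.0615229207059194 [[-9.67353555e-01 -2.53427180e-01 -1.32817455e-03]
 [-2.53428088e-01  9.67354065e-01  5.63665304e-04]
 [ 1.14196694e-03  8.81860371e-04 -9.99998959e-01]]
```

View pics/w1.png

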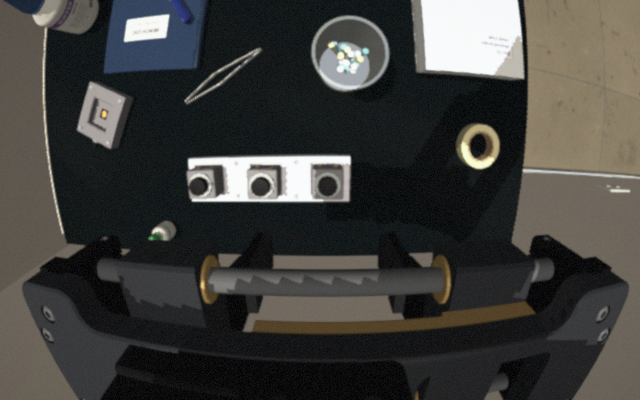

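The wrist view shows the caps near (201,187), (264,186) and (327,186). The nest is parallel to the image, so the yaw is good. Next I'll refine the cap and well positions.

Run:
```python
from h import *
f=dict(np.load("pics/w1.npz"));t=dict(np.load("pics/top0.npz"));g=f["image"].max(2)
big=cv2.resize(f["image"][140:215,175:365],None,fx=4,fy=4,interpolation=cv2.INTER_CUBIC);cv2.imwrite("pics/w1c.png",big)
for (u,v),q in zip(((201,187),(264,186),(327,186)),((340.7,191),(310.7,198.3),(280.7,206.2))):
    p=(g[v-14:v+15,u-14:u+15]<45).astype(np.uint8);n,l,st,c=cv2.connectedComponentsWithStats(p);i=1+np.argmax(st[1:,4]);c=c[i]+[u-14,v-14]
    print(c,st[i],onz(*ray(f,*c,T=f["T"]),.056),"top",onz(*ray(t,*q),.056))
print("contact",onz(*ray(f,103.5,114,T=f["T"]),.009))
```

```text
[203.28888889 183.24444444] [11  5  9 13 45] [ 0.47922623 -0.0632386   0.056     ] top [ 0.48610902 -0.07158786  0.056     ]
[265.22222222 181.27777778] [10  6  9 10 18] [0.45916451 0.00769576 0.056     ] top [0.46855343 0.00139083 0.056     ]
[326.9826087  185.73043478] [  6   5  17  18 230] [0.44702871 0.07458129 0.056     ] top [0.44961054 0.07408836 0.056     ]
contact [ 0.43250672 -0.26083674  0.009     ]
```

View pics/w1c.png

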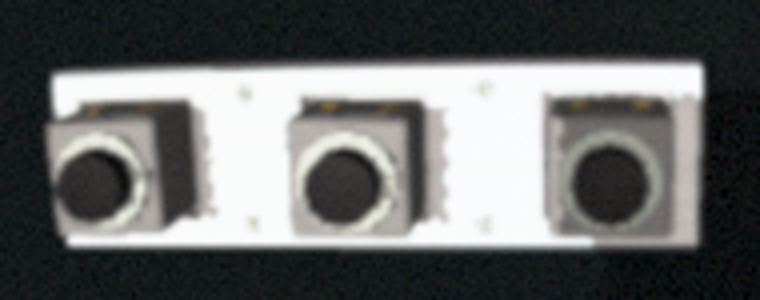

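Each cap is centred on its collar. The terminals are on the nest's ±x faces, so the plain faces line up with the gripper's current closing line. I'll press the y+ switch first.

Request:
{"method": "arm_command", "body": {"targets": [0.06,0.1,-0.96,0,0,0,1,0,0,-0.96,0,0,0,1,0,0,-0.96,0,0,0,1,0,0,-0.96,0,0,0,1,0,0,-0.96,0,0,0,1], "squeeze": 10}}

```text
time_s: 2.7
eef_pos: [0.4482, 0.0755, 0.1018]
tcp_rot: [-0.406, 3.115, 0.0]
force: [0.7, 0.0, -1.3]
width: 0.0244
gripper_force: 0.0
```

Request:
{"method": "arm_command", "body": {"targets": [0,0,-0.8,0,0,0,1,0,0,-0.6,0,0,0,1,0,0,-0.16,0,0,0,1,0,0,0,0,0,0,1,0,0,0,0,0,0,1]}}

```text
time_s: 3.12
eef_pos: [0.4488, 0.0748, 0.0639]
tcp_rot: [-0.404, 3.115, -0.0]
force: [-0.1, -0.5, 0.8]
width: 0.0011
gripper_force: 0.0
```

Run:
```python
from h import *
f=dict(np.load("pics/w1.npz"))
for c in((199,186.75),(260.75,186.75),(327.25,186.25)): print(onz(*ray(f,*c,T=f["T"]),.056))
from workcell import telemetry
s=telemetry.read_state();print(s["eef_pos"],s["tcp_rot"],s["force"],s["width"])
```

```text
[ 0.48465873 -0.06793044  0.056     ]
[0.46647818 0.00406819 0.056     ]
[0.44751729 0.07501136 0.056     ]
[0.44880381 0.07480087 0.06391205] [-4.04364376e-01  3.11521735e+00 -2.15033010e-05] [-0.05459725 -0.48563472  0.81276708] 0.0011057572708858027
```

Request:
{"method": "arm_command", "body": {"targets": [0,0,-0.16,0,0,0,1,0,0,-0.12,0,0,0,1,0,0,-0.06,0,0,0,1,0,0,0,0,0,0,1,0,0,0,0,0,0,1]}}

```text
time_s: 3.53
eef_pos: [0.4491, 0.0741, 0.0553]
tcp_rot: [-0.402, 3.115, -0.0]
force: [0.2, -0.4, 1.5]
width: 0.0007
gripper_force: 0.3
```

Request:
{"method": "arm_command", "body": {"targets": [0,0,-0.04,0,0,0,1,0,0,0,0,0,0,1,0,0,0,0,0,0,1]}}

```text
time_s: 3.78
eef_pos: [0.4491, 0.074, 0.0542]
tcp_rot: [-0.402, 3.115, -0.0]
force: [-0.3, -0.3, 0.6]
width: 0.0003
gripper_force: 0.5
```

Request:
{"method": "arm_command", "body": {"targets": [0,0,-0.04,0,0,0,1,0,0,0,0,0,0,1,0,0,0,0,0,0,1]}}

```text
time_s: 4.03
eef_pos: [0.4491, 0.0741, 0.0531]
tcp_rot: [-0.402, 3.115, -0.0]
force: [0.8, -0.8, 2.9]
width: 0.0006
gripper_force: 0.6
```

Request:
{"method": "arm_command", "body": {"targets": [0,0,-0.04,0,0,0,1,0,0,0,0,0,0,1,0,0,0,0,0,0,1]}}

```text
time_s: 4.28
eef_pos: [0.4491, 0.0741, 0.0521]
tcp_rot: [-0.402, 3.115, -0.0]
force: [2.5, -0.3, 1.6]
width: 0.0005
gripper_force: 0.8
```

Force stays at or below about 3 N with no peak, so this one looks soft. On to the middle switch.

Request:
{"method": "arm_command", "body": {"targets": [0,0,0.64,0,0,0,1,0.25,-0.96,0,0,0,0,1,0.25,-0.96,0,0,0,0,1,0.25,-0.96,0,0,0,0,1,0,0,-0.28,0,0,0,1]}}

```text
time_s: 4.7
eef_pos: [0.4705, -0.0014, 0.0618]
tcp_rot: [-0.397, 3.111, -0.004]
force: [1.4, -0.3, 0.2]
width: 0.0007
gripper_force: 0.0
```

Request:
{"method": "arm_command", "body": {"targets": [0,0,-0.18,0,0,0,1,0,0,-0.08,0,0,0,1,0,0,0,0,0,0,1,0,0,0,0,0,0,1]}}

```text
time_s: 5.03
eef_pos: [0.4665, 0.003, 0.0543]
tcp_rot: [0.404, -3.114, -0.001]
force: [0.2, -0.5, 1.2]
width: 0.0003
gripper_force: 0.9
```

Request:
{"method": "arm_command", "body": {"targets": [0,0,-0.04,0,0,0,1,0,0,0,0,0,0,1,0,0,0,0,0,0,1]}}

```text
time_s: 5.28
eef_pos: [0.4666, 0.0029, 0.0536]
tcp_rot: [0.403, -3.114, -0.001]
force: [-1.1, 0.8, 2.6]
width: 0.0001
gripper_force: 1.2
```

Request:
{"method": "arm_command", "body": {"targets": [0,0,-0.04,0,0,0,1,0,0,0,0,0,0,1,0,0,0,0,0,0,1]}}

```text
time_s: 5.53
eef_pos: [0.4668, 0.0026, 0.0525]
tcp_rot: [0.402, -3.114, -0.001]
force: [-2.2, 2.4, 3.2]
width: 0.0002
gripper_force: 1.6
```

The middle one also climbs steadily: soft. Now the third.

Request:
{"method": "arm_command", "body": {"targets": [0,0,0.64,0,0,0,1,0.25,-0.97,0,0,0,0,1,0.25,-0.97,0,0,0,0,1,0.25,-0.97,0,0,0,0,1,0,0,-0.28,0,0,0,1]}}

```text
time_s: 5.95
eef_pos: [0.4914, -0.0756, 0.0627]
tcp_rot: [-0.397, 3.107, -0.009]
force: [-0.2, -0.4, -0.7]
width: 0.0008
gripper_force: 0.0
```

Request:
{"method": "arm_command", "body": {"targets": [0,0,-0.18,0,0,0,1,0,0,-0.08,0,0,0,1,0,0,0,0,0,0,1,0,0,0,0,0,0,1]}}

```text
time_s: 6.28
eef_pos: [0.4864, -0.0703, 0.0552]
tcp_rot: [-0.405, 3.115, -0.001]
force: [-0.0, -3.0, 4.8]
width: 0.0007
gripper_force: 2.4
```

Request:
{"method": "arm_command", "body": {"targets": [0,0,-0.04,0,0,0,1,0,0,0,0,0,0,1,0,0,0,0,0,0,1]}}

```text
time_s: 6.53
eef_pos: [0.4863, -0.0703, 0.0544]
tcp_rot: [-0.404, 3.115, -0.001]
force: [0.1, -2.4, 5.4]
width: 0.0003
gripper_force: 2.2
```

Request:
{"method": "arm_command", "body": {"targets": [0,0,-0.05,0,0,0,1,0,0,0,0,0,0,1,0,0,0,0,0,0,1]}}

```text
time_s: 6.78
eef_pos: [0.4857, -0.0699, 0.0525]
tcp_rot: [0.402, -3.115, -0.002]
force: [0.7, 0.4, 0.9]
width: 0.0004
gripper_force: 0.6
```

That is a clear snap (5.4 N down to 0.9 N), so the third switch (y−) is the good one. I'll rise, part the fingers and look from close.

Request:
{"method": "arm_command", "body": {"targets": [0,0,0.9,0,0,0,1,0,0,0.9,0,0,0,1,0,0,0.9,0,0,0,-0.26,0,0,0.9,0,0,0,-0.26,0,0,0,0,0,0,-0.26]}}

```text
time_s: 7.2
eef_pos: [0.488, -0.0708, 0.1458]
tcp_rot: [-0.402, 3.11, -0.004]
force: [0.4, 0.5, 0.6]
width: 0.0135
gripper_force: 0.0
```

Request:
{"method": "arm_command", "body": {"targets": [0,0,0,0,0,0,-0.26,0,0,0,0,0,0,-0.26,0,0,0,0,0,0,-0.26]}}

```text
time_s: 7.45
eef_pos: [0.4851, -0.0701, 0.1415]
tcp_rot: [0.402, -3.113, -0.003]
force: [-0.1, 0.8, 0.0]
width: 0.0327
gripper_force: 0.0
```

Run:
```python
from h import *
from workcell import telemetry,cams
s=telemetry.read_state();f=cams.grab_frame("wrist");np.savez("pics/w2.npz",**f,T=wristT(s,f))
print(s["time_s"],s["eef_pos"],s["tcp_rot"],s["width"])
cv2.imwrite("pics/w2c.png",cv2.resize(f["image"][130:260,240:420],None,fx=4,fy=4,interpolation=cv2.INTER_CUBIC))
```

```text
7.45 [ 0.48509977 -0.07006976  0.14154451] [ 4.01913050e-01 -3.11291502e+00 -2.68166331e-03] 0.032720997209584726
```

View pics/w2c.png

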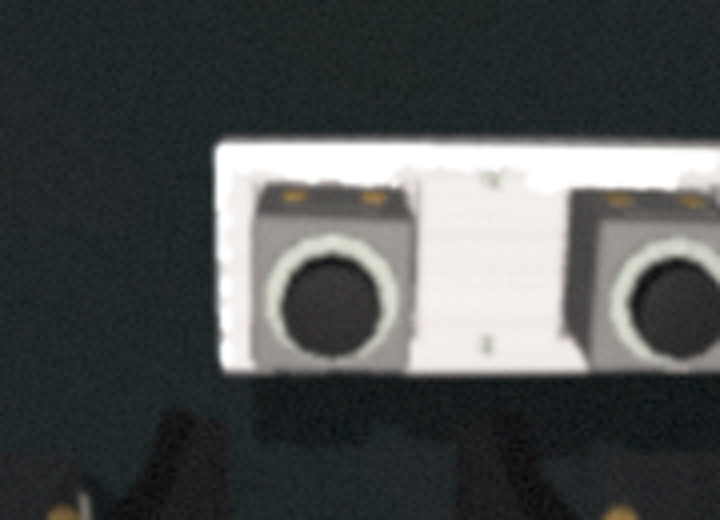

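The cap centre is at crop (331,304), which is image (322.75,206), and the block is parallel to the image axes. Now the offset in the tool frame.

Run:
```python
from h import *
f=dict(np.load("pics/w2.npz"));T=f["T"];tool=T@np.linalg.inv(f["hand_eye"])
g=cv2.GaussianBlur(f["image"],(3,3),0).max(2);p=(g[186:226,302:343]<80).astype(np.uint8)
n,l,st,c=cv2.connectedComponentsWithStats(p)
for i in range(1,n):
  if st[i,4]>100:
    u=c[i]+[302,186];P=onz(*ray(f,*u,T=T),.056);print(u,st[i],P,"tool:",tool[:3,:3].T@(P-tool[:3,3]))
P=onz(*ray(f,322.75,206,T=T),.056);print(P,tool[:3,:3].T@(P-tool[:3,3]))
```

```text
[322.27232143 205.99330357] [  9   8  23  25 448] [ 0.48467337 -0.07211758  0.056     ] tool: [ 0.00071048 -0.00204842  0.08554261]
[322.42105263 224.07894737] [  0  37  41   3 114] [ 0.50024013 -0.06793867  0.056     ] tool: [-0.01540714 -0.00196029  0.08550095]
[ 0.48457764 -0.07173018  0.056     ] [ 0.00070468 -0.00164941  0.08554341]
```

Request:
{"method": "arm_command", "body": {"targets": [-0.04,-0.08,-0.9,0,0,0,-0.3,0,0,-0.9,0,0,0,-0.3,0,0,-0.8,0,0,0,-0.3,0,0,0,0,0,0,-0.3,0,0,0,0,0,0,-0.3]}}

```text
time_s: 7.92
eef_pos: [0.484, -0.0721, 0.0764]
tcp_rot: [0.402, -3.112, -0.004]
force: [0.1, -0.1, 0.5]
width: 0.056
gripper_force: 0.0
```

Request:
{"method": "arm_command", "body": {"targets": [0,0,-0.8,0,0,0,-0.3,0,0,-0.8,0,0,0,-0.3,0,0,-0.5,0,0,0,-0.3,0,0,-0.2,0,0,0,-0.3,0,0,0,0,0,0,-0.3]}}

```text
time_s: 8.33
eef_pos: [0.4852, -0.0726, 0.0201]
tcp_rot: [0.402, -3.115, -0.001]
force: [0.2, -0.2, -0.0]
width: 0.0565
gripper_force: 0.0
```

Request:
{"method": "arm_command", "body": {"targets": [0,0,0,0,0,0,0.4,0,0,0,0,0,0,0.4,0,0,0,0,0,0,0.4,0,0,0,0,0,0,0.4,0,0,0,0,0,0,0.4], "squeeze": 20}}

```text
time_s: 8.75
eef_pos: [0.4856, -0.0727, 0.0211]
tcp_rot: [-0.402, 3.115, -0.001]
force: [-0.0, 0.2, 4.1]
width: 0.036
gripper_force: 20.0
```

Request:
{"method": "arm_command", "body": {"targets": [0,0,0,0,0,0,0.4,0,0,0,0,0,0,0.4,0,0,0,0,0,0,0.4,0,0,0,0,0,0,0.4,0,0,0,0,0,0,0.4]}}

```text
time_s: 9.17
eef_pos: [0.4856, -0.0726, 0.0211]
tcp_rot: [-0.402, 3.115, -0.001]
force: [-0.4, 0.4, 5.4]
width: 0.0361
gripper_force: 20.0
```

Gripped: 36 mm opening at 20 N. I'll lift, carry it towards the well and turn to the well's yaw, stopping short to look at the well.

Request:
{"method": "arm_command", "body": {"targets": [0,0,0.3,0,0,0,0.4,0,0,0.6,0,0,0,0.4,0,0,0.9,0,0,0,0.4,0,0,0.9,0,0,0,0.4,0,0,0.9,0,0,0,0.4], "squeeze": 30}}

```text
time_s: 9.58
eef_pos: [0.4846, -0.0724, 0.1112]
tcp_rot: [0.402, -3.114, -0.001]
force: [0.3, 0.3, -2.6]
width: 0.0357
gripper_force: 30.0
```

Request:
{"method": "arm_command", "body": {"targets": [0,-0.7,0.3,0,0,-0.8,0.4,0,-0.8,0,0,0,-0.8,0.4,0,-0.8,0,0,0,-0.8,0.4,0,-0.8,0,0,0,-0.8,0.4,0,-0.8,0,0,0,-0.8,0.4]}}

```text
time_s: 10.0
eef_pos: [0.4848, -0.1708, 0.1181]
tcp_rot: [-0.039, -3.141, -0.0]
force: [0.1, 0.2, -3.1]
width: 0.0358
gripper_force: 30.0
```

Request:
{"method": "arm_command", "body": {"targets": [0,-0.8,0,0,0,-0.8,0.4,0,-0.8,0,0,0,-0.8,0.4,0,-0.8,0,0,0,-0.8,0.4,0,-0.7,0,0,0,-0.15,0.4,0,-0.5,0,0,0,0,0.4]}}

```text
time_s: 10.42
eef_pos: [0.4851, -0.2618, 0.1179]
tcp_rot: [0.316, 3.126, -0.001]
force: [-0.2, -0.4, -2.0]
width: 0.0359
gripper_force: 30.0
```

Request:
{"method": "arm_command", "body": {"targets": [0,0,0,0,0,0,0.4,0,0,0,0,0,0,0.4,0,0,0,0,0,0,0.4]}}

```text
time_s: 10.67
eef_pos: [0.4846, -0.2587, 0.1176]
tcp_rot: [-0.313, -3.124, -0.002]
force: [0.5, 0.7, -2.2]
width: 0.0356
gripper_force: 30.0
```

Run:
```python
from h import *
from workcell import telemetry,cams
s=telemetry.read_state();f=cams.grab_frame("wrist");np.savez("pics/w3.npz",**f,T=wristT(s,f))
print(s["time_s"],s["eef_pos"],s["tcp_rot"],s["width"],s["force"])
cv2.imwrite("pics/w3.png",cv2.resize(f["image"][50:300,150:490],None,fx=2.3,fy=2.3,interpolation=cv2.INTER_CUBIC))
```

```text
10.6667 [ 0.48459917 -0.25874053  0.11756588] [-3.13446810e-01 -3.12432785e+00 -2.37343774e-03] 0.035609045941826 [ 0.50626958  0.70910198 -2.16075601]
```

View pics/w3.png

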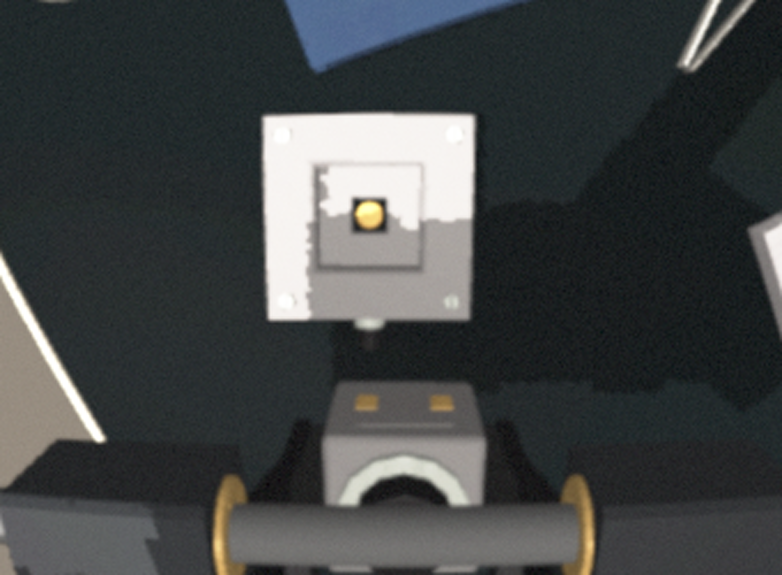

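The box top corners in the crop are (263,116), (474,114), (472,320) and (268,320), with the contact at (369,214). The held block's front top edge runs (324,435)–(484,435) and its bottom edge (340,383)–(470,383). From these I'll work out the relative offset.

Run:
```python
from h import *
f=dict(np.load("pics/w3.npz"));T=f["T"];tool=T@np.linalg.inv(f["hand_eye"]);z0=tool[2,3]
def P(c,z):
    p=onz(*ray(f,c[0]/2.3+150,c[1]/2.3+50,T=T),z);return p,tool[:3,:3].T@(p-tool[:3,3])
for n,cs,z in(("box",[(263,116),(474,114),(472,320),(268,320)],.020),("scr",[(282,135),(454,134),(451,303),(287,302)],.020),("wellmouth",[(314,163),(423,163),(422,270),(316,270)],.020),("contact",[(369,214)],.009),("swbot",[(340,383),(470,383)],z0-.0161),("swtop",[(324,435),(484,435)],z0+.0219)):
    q=[P(c,z) for c in cs];w=np.array([a[0] for a in q]);t=np.array([a[1] for a in q])
    print(n,w.mean(0).round(4),"tool",t.mean(0).round(4),np.round(t[:,:2]*1e3,1).tolist())
x=tool[:3,0];print("toolx yaw",np.degrees(np.arctan2(x[1],x[0])))
```

```text
box [ 0.4324 -0.2608  0.02  ] tool [ 0.0506 -0.0125  0.0976] [[88.8, -50.7], [88.8, 25.5], [12.3, 26.1], [12.3, -51.1]]
scr [ 0.4327 -0.261   0.02  ] tool [ 0.0503 -0.0127  0.0976] [[81.6, -43.7], [81.4, 18.4], [18.8, 18.0], [19.3, -43.5]]
wellmouth [ 0.4319 -0.2607  0.02  ] tool [ 0.0511 -0.0125  0.0976] [[71.0, -32.1], [70.7, 7.3], [31.3, 7.1], [31.4, -32.2]]
contact [ 0.4319 -0.261   0.009 ] tool [ 0.051  -0.0128  0.1086] [[51.0, -12.8]]
swbot [ 0.4694 -0.2549  0.1015] tool [0.0157 0.0007 0.0161] [[15.7, -16.5], [15.7, 17.9]]
swtop [ 0.4679 -0.255   0.1395] tool [ 0.0171  0.0004 -0.0219] [[17.1, -16.7], [17.1, 17.5]]
toolx yaw 168.54205799684104
```

Request:
{"method": "arm_command", "body": {"targets": [-0.8,-0.04,0,0,0,0,0.4,-0.8,-0.04,0,0,0,0,0.4,-0.48,-0.04,0,0,0,0,0.4,0,0,-0.8,0,0,0,0.4,0,0,-0.8,0,0,0,0.4]}}

```text
time_s: 11.13
eef_pos: [0.4335, -0.2632, 0.0787]
tcp_rot: [0.314, 3.123, -0.003]
force: [-0.0, -0.5, -2.3]
width: 0.0358
gripper_force: 30.0
```

Request:
{"method": "arm_command", "body": {"targets": [0,0,-0.8,0,0,0,0.4,0,0,-0.6,0,0,0,0.4,0,0,0,0,0,0,0.4,0,0,0,0,0,0,0.4,0,0,0,0,0,0,0.4]}}

```text
time_s: 11.55
eef_pos: [0.4338, -0.2631, 0.0434]
tcp_rot: [0.313, 3.125, -0.001]
force: [0.4, -0.2, -2.1]
width: 0.0355
gripper_force: 30.0
```

Run:
```python
from h import *
from workcell import telemetry,cams
s=telemetry.read_state();f=cams.grab_frame("wrist");np.savez("pics/w4.npz",**f,T=wristT(s,f))
print(s["time_s"],s["eef_pos"],s["tcp_rot"],s["width"],s["force"])
cv2.imwrite("pics/w4.png",cv2.resize(f["image"][120:270,230:430],None,fx=4,fy=4,interpolation=cv2.INTER_CUBIC))
```

```text
11.55 [ 0.43378482 -0.26314447  0.04343386] [ 3.13387093e-01  3.12505973e+00 -9.39404216e-04] 0.03552917156089643 [ 0.40613608 -0.15109562 -2.13636563]
```

View pics/w4.png

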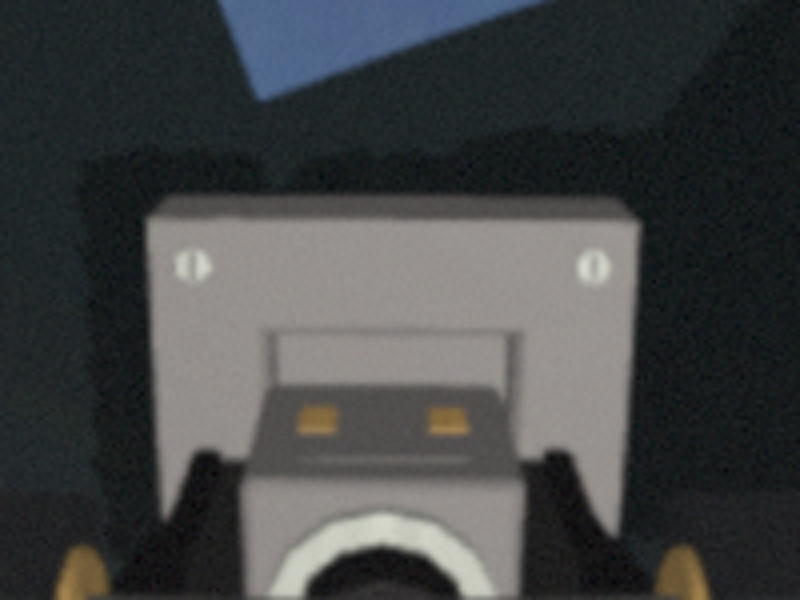

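In this view the box's near top edge runs (147,219)–(641,222), and the well mouth's edge is at y=330 from x=263 to 523. The block's bottom edge is at y=386 from x=264 to 502, and its top edge at y=478 from x=243 to 524. I'll compute the offset.

Run:
```python
from h import *
f=dict(np.load("pics/w4.npz"));T=f["T"];tool=T@np.linalg.inv(f["hand_eye"]);z0=tool[2,3]
def P(c,z):
    p=onz(*ray(f,(c[0]+.5)/4-.5+230,(c[1]+.5)/4-.5+120,T=T),z);return p,tool[:3,:3].T@(p-tool[:3,3])
for n,cs,z in(("boxcorners",[(147,219),(641,222)],.020),("scr",[(193,266),(594,268)],.020),("mouth",[(263,330),(523,331)],.020),("swbot",[(264,386),(502,386)],z0-.0161),("swtop",[(243,478),(524,478)],z0+.0219)):
    q=[P(c,z) for c in cs];w=np.array([a[0] for a in q]);t=np.array([a[1] for a in q])
    print(n,w.mean(0).round(4),"tool",t.mean(0).round(4),np.round(t[:,:2]*1e3,1).tolist())
```

```text
boxcorners [ 0.3948 -0.2532  0.02  ] tool [0.0402 0.002  0.0234] [[40.4, -36.1], [40.1, 40.0]]
scr [ 0.402  -0.2548  0.02  ] tool [0.0328 0.0019 0.0234] [[32.9, -29.2], [32.7, 32.9]]
mouth [ 0.4121 -0.2569  0.02  ] tool [0.0226 0.0018 0.0234] [[22.6, -18.5], [22.5, 22.1]]
swbot [ 0.4182 -0.2598  0.0273] tool [0.0159 0.0002 0.0161] [[15.9, -17.9], [15.9, 18.4]]
swtop [ 0.417  -0.2594  0.0653] tool [ 0.0171  0.0003 -0.0219] [[17.1, -17.0], [17.2, 17.6]]
```

The block must shift about −2.6 mm in x and +2.2 mm in y. I'll apply that and start down gently.

Request:
{"method": "arm_command", "body": {"targets": [-0.1,0.09,0,0,0,0,0.4,0,0,-0.15,0,0,0,0.4,0,0,-0.13,0,0,0,0.4,0,0,0,0,0,0,0.4,0,0,0,0,0,0,0.4]}}

```text
time_s: 12.02
eef_pos: [0.4307, -0.2608, 0.0357]
tcp_rot: [-0.314, -3.126, -0.0]
force: [0.1, -0.2, -2.0]
width: 0.0356
gripper_force: 30.0
```

Request:
{"method": "arm_command", "body": {"targets": [0,0,-0.06,0,0,0,0.4,0,0,-0.06,0,0,0,0.4,0,0,0,0,0,0,0.4,0,0,0,0,0,0,0.4]}}

```text
time_s: 12.35
eef_pos: [0.4307, -0.2609, 0.0326]
tcp_rot: [-0.314, -3.126, -0.0]
force: [-0.9, 0.1, -2.3]
width: 0.0358
gripper_force: 30.0
```

Request:
{"method": "arm_command", "body": {"targets": [0,0,-0.08,0,0,0,0.4,0,0,-0.08,0,0,0,0.4,0,0,0,0,0,0,0.4,0,0,0,0,0,0,0.4]}}

```text
time_s: 12.68
eef_pos: [0.4307, -0.2608, 0.0286]
tcp_rot: [-0.314, -3.125, -0.0]
force: [-0.7, 0.8, -1.9]
width: 0.0359
gripper_force: 30.0
```

Request:
{"method": "arm_command", "body": {"targets": [0,0,-0.06,0,0,0,0.4,0,0,-0.04,0,0,0,0.4,0,0,0,0,0,0,0.4,0,0,0,0,0,0,0.4]}}

```text
time_s: 13.02
eef_pos: [0.4308, -0.2608, 0.0262]
tcp_rot: [-0.314, -3.126, -0.0]
force: [-0.5, 0.7, -2.0]
width: 0.0357
gripper_force: 30.0
```

Request:
{"method": "arm_command", "body": {"targets": [0,0,-0.04,0,0,0,0.4,0,0,0,0,0,0,0.4,0,0,0,0,0,0,0.4]}}

```text
time_s: 13.27
eef_pos: [0.4308, -0.2608, 0.0253]
tcp_rot: [-0.314, -3.126, -0.0]
force: [0.7, -0.2, -2.0]
width: 0.0357
gripper_force: 30.0
```

Request:
{"method": "arm_command", "body": {"targets": [0,0,-0.03,0,0,0,0.4,0,0,0,0,0,0,0.4,0,0,0,0,0,0,0.4]}}

```text
time_s: 13.52
eef_pos: [0.4308, -0.2609, 0.0251]
tcp_rot: [0.314, 3.126, -0.0]
force: [-0.7, 1.0, 4.4]
width: 0.0357
gripper_force: 30.0
```

Request:
{"method": "arm_command", "body": {"targets": [0,0,-0.03,0,0,0,0.4,0,0,0,0,0,0,0.4,0,0,0,0,0,0,0.4]}}

```text
time_s: 13.77
eef_pos: [0.4308, -0.2609, 0.025]
tcp_rot: [0.314, 3.125, -0.001]
force: [-1.4, 1.2, 11.7]
width: 0.0356
gripper_force: 30.0
```

It bottoms out at z = 0.025, exactly the seated height. I'll release, rise and shut the fingers for pressing.

Request:
{"method": "arm_command", "body": {"targets": [0,0,0.05,0,0,0,0.4,0,0,0,0,0,0,-0.3,0,0,0,0,0,0,-0.3,0,0,0,0,0,0,-0.3,0,0,0,0,0,0,-0.3]}}

```text
time_s: 14.18
eef_pos: [0.4308, -0.2609, 0.0248]
tcp_rot: [-0.314, -3.126, -0.0]
force: [-0.8, 0.3, -0.5]
width: 0.0528
gripper_force: 0.0
```

Request:
{"method": "arm_command", "body": {"targets": [0,0,0.2,0,0,0,-0.3,0,0,0.8,0,0,0,-0.3,0,0,0.8,0,0,0,-0.3,0,0,0.8,0,0,0,1,0,0,0,0,0,0,1]}}

```text
time_s: 14.6
eef_pos: [0.4325, -0.2624, 0.0932]
tcp_rot: [0.313, 3.121, -0.006]
force: [0.4, 0.5, 0.0]
width: 0.0499
gripper_force: 0.0
```

Request:
{"method": "arm_command", "body": {"targets": [0,0,0,0,0,0,1,0,0,0,0,0,0,1,0,0,0,0,0,0,1,0,0,0,0,0,0,1], "squeeze": 10}}

```text
time_s: 14.93
eef_pos: [0.4302, -0.2603, 0.0891]
tcp_rot: [-0.314, -3.124, -0.002]
force: [-0.3, 0.1, 0.1]
width: 0.0246
gripper_force: 0.0
```

Run:
```python
from h import *
from workcell import telemetry,cams
s=telemetry.read_state();f=cams.grab_frame("wrist");np.savez("pics/w5.npz",**f,T=wristT(s,f))
print(s["time_s"],s["eef_pos"],s["tcp_rot"],s["width"],s["force"])
cv2.imwrite("pics/w5.png",cv2.resize(f["image"][120:270,230:430],None,fx=4,fy=4,interpolation=cv2.INTER_CUBIC))
```

```text
14.9333 [ 0.43020634 -0.26033889  0.0890884 ] [-3.14139565e-01 -3.12407597e+00 -2.15497057e-03] 0.024555103773629124 [-0.31293155  0.11407103  0.06610899]
```

View pics/w5.png

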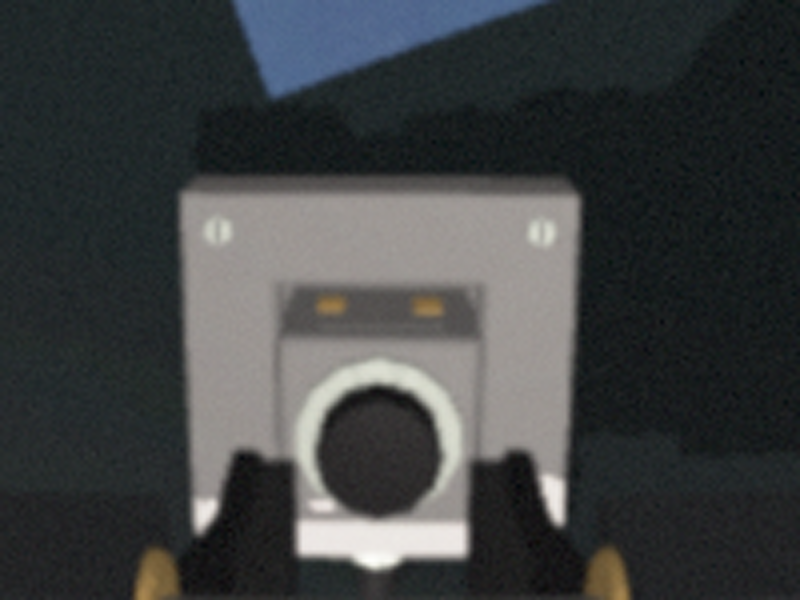

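The switch sits square and flush in the well. The cap is at crop (380,450) between the fingers. Now I'll press it.

Request:
{"method": "arm_command", "body": {"targets": [0,0,0,0,0,0,1,0,0,-0.5,0,0,0,1,0,0,-0.3,0,0,0,1,0,0,-0.16,0,0,0,1,0,0,0,0,0,0,1]}}

```text
time_s: 15.4
eef_pos: [0.4301, -0.2603, 0.0649]
tcp_rot: [-0.314, -3.124, -0.003]
force: [0.1, -0.1, -0.0]
width: 0.0008
gripper_force: 0.0
```

Request:
{"method": "arm_command", "body": {"targets": [0,0,-0.08,0,0,0,1,0,0,-0.08,0,0,0,1,0,0,0,0,0,0,1,0,0,0,0,0,0,1]}}

```text
time_s: 15.73
eef_pos: [0.4309, -0.2609, 0.0622]
tcp_rot: [0.314, 3.126, -0.0]
force: [0.2, -0.3, 0.2]
width: 0.0004
gripper_force: 0.0
```

Request:
{"method": "arm_command", "body": {"targets": [0,0,-0.08,0,0,0,1,0,0,-0.06,0,0,0,1,0,0,0,0,0,0,1,0,0,0,0,0,0,1]}}

```text
time_s: 16.07
eef_pos: [0.4311, -0.2612, 0.059]
tcp_rot: [0.314, 3.125, -0.001]
force: [0.0, 0.2, 4.3]
width: 0.0005
gripper_force: 2.3
```

Request:
{"method": "arm_command", "body": {"targets": [0,0,-0.06,0,0,0,1,0,0,-0.03,0,0,0,1,0,0,0,0,0,0,1,0,0,0,0,0,0,1]}}

```text
time_s: 16.4
eef_pos: [0.4311, -0.2611, 0.0562]
tcp_rot: [0.314, 3.125, -0.001]
force: [1.3, 0.7, 1.9]
width: 0.0003
gripper_force: 0.7
```

It snapped over again (4.3 N down to 1.9 N). I'll go slightly deeper, hold, then let go and rise.

Request:
{"method": "arm_command", "body": {"targets": [0,0,-0.025,0,0,0,1,0,0,0,0,0,0,1,0,0,0,0,0,0,1,0,0,0,0,0,0,1]}}

```text
time_s: 16.73
eef_pos: [0.431, -0.2611, 0.0557]
tcp_rot: [0.314, 3.125, -0.001]
force: [0.5, -1.0, 3.1]
width: 0.0006
gripper_force: 1.2
```

Request:
{"method": "arm_command", "body": {"targets": [0,0,0.1,0,0,0,1,0,0,0.6,0,0,0,1,0,0,0.9,0,0,0,1,0,0,0.9,0,0,0,1,0,0,0.5,0,0,0,1]}}

```text
time_s: 17.15
eef_pos: [0.4306, -0.2607, 0.1322]
tcp_rot: [-0.314, -3.126, 0.0]
force: [1.0, -0.4, 0.2]
width: 0.0002
gripper_force: 0.0
```

Request:
{"method": "arm_command", "body": {"targets": [0,0,0,0,0,0,1,0,0,0,0,0,0,1,0,0,0,0,0,0,1,0,0,0,0,0,0,1,0,0,0,0,0,0,1]}}

```text
time_s: 17.57
eef_pos: [0.4301, -0.2603, 0.1295]
tcp_rot: [-0.314, -3.124, -0.003]
force: [-0.3, 0.6, 0.1]
width: 0.0003
gripper_force: 0.0
```

Run:
```python
from h import *
from workcell import telemetry,cams
s=telemetry.read_state();f=cams.grab_frame("wrist")
print(s["time_s"],s["eef_pos"],s["width"],s["force"])
cv2.imwrite("pics/w6.png",f["image"])
```

```text
17.5667 [ 0.43007177 -0.26025429  0.12952152] 0.0003445157397054195 [-0.28790299  0.57382457  0.12327393]
```

View pics/w6.png

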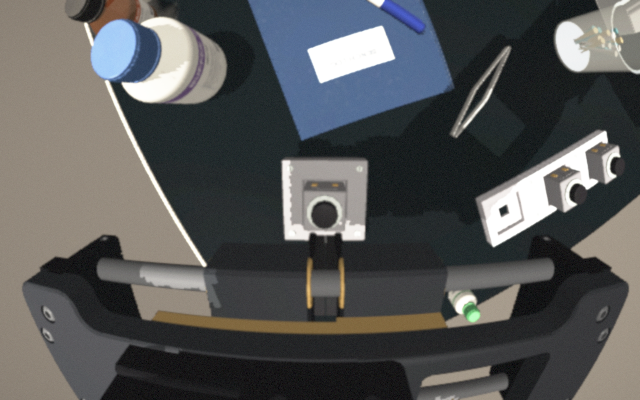

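The good switch stands home in the well at (325,208). The two soft ones are in the nest at (567,188) and (605,163), and the forceps and bottle are undisturbed. Handing in.

```bash
python3 -c "
from workcell import ticket
print(ticket.close_job())"
```

```text
the job is handed in; nothing more can be done
None
```

The snapping switch (the nest's y− pocket) is seated fully home in the well; I pressed its cap past the snap, let go, and handed the job in at about 17.6 s. The judge's result was not shown.

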